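Lid a tea-cup case and hold the packing jig's clamp open

TASK

Put the loose wooden lid on the cup case in the packing jig so that it lies fully down and flush, and let go of it. Then grip the red spring-loaded clamp handle, pull it out until its yellow pointer is within the green mark, and keep gripping it there, so that a workmate can lift the case out: finish while still holding the handle, for it springs back when let go. Leave the cup, the tape roll and the knife where they are, and keep the case in its nest.

Things in the scene. Friction and masses are not known exactly. Their poses are not given: they have to be found in the camera images.
- jig: Packing jig fixed to the bench: base plate 12 mm thick, 180 (x) by 160 (y) mm, with a tongue (x -35 to 95 mm) out to y = -245 mm. Blue stops 38 mm high on three sides of the case; blue guide block x +-25, y -93 to -75, top at z 46 mm; white scale rail on the tongue, x 68 to 84, y -240 to -115, top at z 30 mm. Origin: on the bench, under the case's centre; z up. The slide pulls out along its -y.
- case: Dark wooden case, open on top, 130 (x) by 110 (y) by 80 (z) mm, walls 6 mm, with two celadon cups in grey foam up to 63 mm above its underside. Loose, 0.8 kg, standing on the jig's base plate (12 mm above the bench) with 1 to 2 mm play between stops and clamp pad. Origin: centre of its underside; axes as the jig's; rim at z = 80 mm.
- lid_grip (a point): Centre of the lid's brass bar, where to grip it from above. Bar: 72 mm along x, 16 mm wide (y), 20 mm high, its underside 16 mm clear of the lid plate's top. Axes are the lid's, z up. At the start 48 mm above the bench (lid flat on its plug); with the lid seated 36 mm above the case's rim, 116 mm above the case's origin.
- slide (a joint): Travel, in m, of the spring clamp slide (rubber pad, steel rod, red handle, yellow pointer): 0 = home, its rubber pad 1 mm from the case; grows as it is pulled out along the jig's -y; stop at 0.085. The spring pulls it home with about 5 N at 0, rising by 1.3 N per 10 mm (about 14 N at 0.065).
- slide_grip (a point): Middle of the red handle, where to grip it from above: an upright paddle 56 mm wide (jig x), 14 mm thick (jig y, the pull direction), 22 to 88 mm above the bench. This point is 70 mm above the bench, at home 140 mm along -y from the jig's origin. 78 mm lie free between handle and case above rod (top at z 36 mm) and guide block. Axes as the jig's.
- pointer (a point): Tip of the yellow pointer, a thin bar 33 mm above the bench that sticks out 68 mm to the handle's +x side (jig axes) from its middle, and moves with the handle; it ends just at the edge of the scale rail.
- mark: Green clip on the scale rail, 20 mm across the rail by 16 mm along it (jig y): the pointer's tip must be within these 16 mm, seen along the rail. Origin: its centre, 30 mm above the bench; axes as the jig's. It sits 35 to 65 mm farther along the jig's -y than the pointer at home; it is fixed.
- lid: The loose lid, 0.11 to 0.23 kg: dark wooden plate 130 (x) by 110 (y) by 10 mm over a pale plug 12 mm deep in two steps: 110 by 90 mm at the plate, 98 by 78 mm in the lower 6 mm. It fits the case's 118 by 98 mm opening with 4 mm play each side, either way round (half a turn). Origin: centre of the plug's underside.
- cup: Celadon cup, 72 mm across, 55 mm high, to be left alone. Origin: centre of its underside.
- tape: Roll of brown packing tape lying flat, 100 mm across, 48 mm high, to be left alone. Origin: centre of its underside.
- knife: Shut black and yellow packing knife, about 110 by 28 by 22 mm, lying flat, to be left alone. Origin: under the centre of its handle; x along it.
Not all that is in view belongs to the job. Leave any turquoise look-alike of the case alone. Leave any pink look-alike of the lid alone.

How it is judged:
By the outcome, as a careful person would: the job done as asked, in the order asked, and still so for the second after the job is handed in, while the arm keeps its last pose, push and grip.
It also fails if it takes over 42 s, if anything falls off the work surface, if the arm or the gripper's body presses on something with over 40 N, if the wrist force passes 120 N, or if a joint passes its speed limit or range.

ROBOT

A 6-joint arm with a two-finger parallel gripper is mounted at the origin on the work surface. World frame = base frame: x ahead of the robot, y to its left, z up, the work surface at z = 0. Lengths are in mm, angles in degrees, forces in N, time in s.
With the tool pointing down it reaches from about 300 to 850 mm from the base axis. Payload 4.2 kg.
Tool frame: the origin (TCP) lies midway between the tips of the shut fingers; the grasp point (between the pads) lies 19 mm behind it; z points along the fingers, y is the direction in which the jaws open and shut (so a half turn about z gives the same grasp; the last joint's range is limited). The gripper opens to 91 mm and grips with 3 to 60 N. Pads are 32 mm wide; open, the fingers measure 118 mm over their backs; the gripper's body (76 mm by 178 mm) begins 60 mm behind the grasp point.
Start: joints at [62.796, 18.312, 89.639, -0, 72.044, -1.146], TCP at [252.594, 516.569, 175.076] pointing down, gripper open.
Joint ranges: [-177.97, 177.97], [-48.28, 115.42], [12.27, 149.76], [-77.06, 257.06], [2.81, 150.46], [-146.56, 146.56]. Speed limits (degrees/s): [147.25, 147.25, 180, 180, 180, 180].

INTERFACE

Orientations are given as [roll, pitch, yaw] about the fixed x, y, z axes, in that order (R = Rz(yaw) Ry(pitch) Rx(roll)).
In Python, from workcell import env gives the robot as it stands.
- The arm moves only by the shell command python3 -m jog 'ROWS' [FORCE]. ROWS is JSON, a list of rows, each an object of numbers: "dx", "dy", "dz": the shift along the world's x, y, z in m; "wx", "wy", "wz": the turn, a rotation vector about the world's x, y, z in rad; "grip": the gripper's target within -1 to 1 (shut at 1, half-way at 0, fully open at -1). In form: [{"dx": .., "dy": .., "dz": .., "wx": .., "wy": .., "wz": .., "grip": ..}, ...]. A call has 1 to 10 rows; each row shifts and turns the commanded pose from where the row before left it; what a row does not reach is not made up. A row lasts 1/10 s, in which the tool goes at most 50 mm and 8.59 degrees, less where a joint would pass 70% of its speed; a pose out of reach is approached as far as the arm can. A call with a gripper value outside its range is refused whole. The fingers move at their own pace and stop on an object; FORCE is the grip in N (left out, the last holds). Time passes only in rows, so rows that do not move let the fingers close. It gives the time, the measured TCP pose, the force and the opening at its end, in the units of the state.
- env.state(): the state, without advancing time (a new reading comes with each control period).
- env.grab_frame(name): name is "scene" or "side" or "wrist"; returns the picture (400x640x3 uint8, red, green, blue); there is no depth.
- env.get_calibration(name): a dict with "fx", "fy", "cx", "cy" (pixels), "k1" (the pictures are not rectified: a ray, as slopes to the right and down, at radius r is drawn at 1 + k1 r^2 times it, then the intrinsics apply), "R" (3x3) and "t" (3): a world point X has camera coordinates R X + t. Camera axes: x right, y down, z forward; pixel columns grow to the right and rows downward; lengths in mm; the calibration is good to about 2 mm. A picture is of the moment at which its call begins: read the wrist's pose just before it. get_calibration takes no time and is no camera call; for the wrist camera it gives the pose at the moment of the call.
- env.job_done(): hands the job in, once; it reports no verdict.
The state is a dict: "time_s": time; "qpos": joint angles; "qvel": joint speeds; "effort": joint torques, N m; "ee_pos": TCP position; "ee_rot": TCP orientation; "force": force on the tool from outside, world axes, zero at the start; "torque": the same for the moment, N m; "gripper_width": finger opening in mm.
Only numpy, scipy, OpenCV 4.12 (cv2) and the standard library are available. Lean on these libraries where they do the work, as an engineer would, in place of code of your own. Each camera call takes 0.05 s, during which the arm holds its last target. There are 200 camera calls.

## Working session

There is one attempt and no reset: what is moved stays moved. The work goes in short steps, Python scripts to look and compute and a shell command to move; the robot and the scene stay as the last step left them, time stands still between calls to the robot, and variables do not carry over. Pictures are saved under pics/ and viewed, about 8 in all and at most 12, crops included, and the job is handed in when it is done.

```bash
mkdir -p pics; ls
python3 - <<'E'
from workcell import env
import cv2, numpy as np
s=env.state(); print(s)
for n in ("scene","side"):
    c=env.get_calibration(n); print(n,{k:np.round(v,4).tolist() for k,v in c.items()})
    f=env.grab_frame(n); cv2.imwrite(f"pics/{n}0.png",f[:,:,::-1])
E
```

```text
pics
{'time_s': 0.0, 'qpos': array([ 6.27946783e+01,  1.83514681e+01,  8.97092382e+01,  6.77514684e-04,
        7.20427234e+01, -1.14813410e+00]), 'qvel': array([ 0.08593525, -0.0351791 , -0.0646189 ,  0.04881262, -0.04637684,
        0.04776299]), 'effort': array([-1.50418393e-03, -4.12435162e+01, -2.31977141e+01,  7.26153539e-02,
        4.55036620e-02, -1.09290631e-04]), 'ee_pos': array([252.32285622, 516.01842419, 174.2028893 ]), 'ee_rot': array([-1.79896604e+02, -2.71646123e-03,  1.53942600e+02]), 'force': array([-0.9849799 , -0.03407704, -0.26999527]), 'torque': array([-0.01602185, -0.04496725, -0.03095726]), 'gripper_width': 91.42953499741103}
scene {'fx': 487.7987, 'fy': 487.7987, 'cx': 321.8177, 'cy': 203.3196, 'k1': -0.1009, 'R': [[0.3764, 0.9264, -0.0002], [0.655, -0.2663, -0.7072], [-0.6552, 0.2661, -0.707]], 't': [-291.3649, -290.1616, 1399.5063]}
side {'fx': 406.4278, 'fy': 406.4278, 'cx': 323.937, 'cy': 202.302, 'k1': -0.0334, 'R': [[0.8005, -0.5993, -0.0101], [-0.4292, -0.5613, -0.7077], [0.4184, 0.5708, -0.7065]], 't': [-337.4676, 334.4598, 809.7295]}
```

View pics/scene0.png

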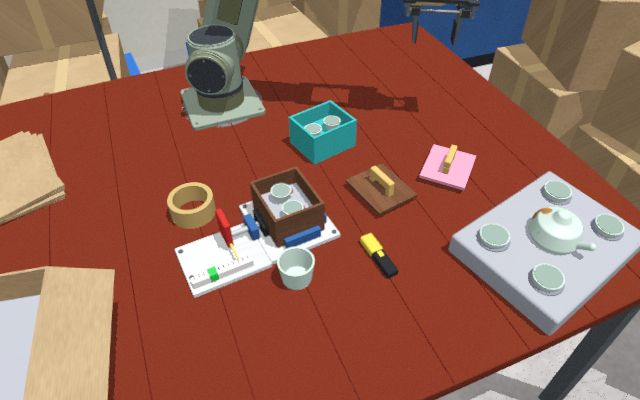

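View pics/side0.png

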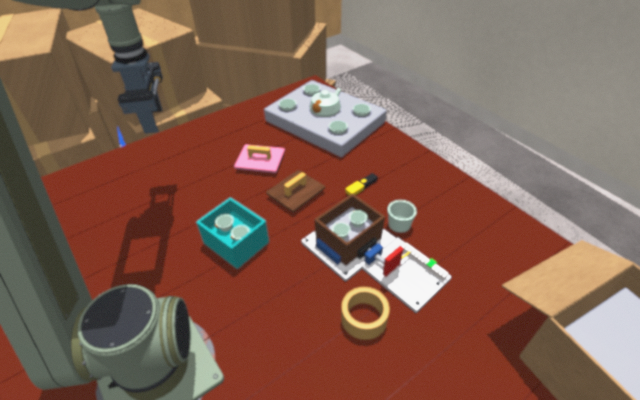

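The scene view shows the lid's bar at (382,180), the case's rim around (287,195), the red handle at (223,226), the green mark at (213,273) and the yellow pointer at (234,253). The pink lid and the turquoise case are the decoys. The side view shows the same things, with the bar at (294,183), the case at (350,220) and the handle at (394,261).

```bash
cat > h.py <<'E'
from workcell import env
import cv2, numpy as np
def ray(c,px):
    K=np.array([[c["fx"],0,c["cx"]],[0,c["fy"],c["cy"]],[0,0,1.]])
    p=cv2.undistortPoints(np.array(px,float).reshape(-1,1,2),K,np.array([c["k1"],0,0,0.]))[:,0]
    R=np.array(c["R"]);t=np.array(c["t"])
    return -R.T@t, np.c_[p,np.ones(len(p))]@R
def plane(c,px,z):
    o,d=ray(c,px); return o+d*((z-o[2])/d[:,2])[:,None]
def tri(c1,p1,c2,p2):
    (o,d),(q,e)=ray(c1,[p1]),ray(c2,[p2]); d,e=d[0],e[0]
    s=np.linalg.lstsq(np.c_[d,-e],q-o,rcond=None)[0]
    a,b=o+s[0]*d,q+s[1]*e; return (a+b)/2,np.linalg.norm(a-b)
def proj(c,X):
    K=np.array([[c["fx"],0,c["cx"]],[0,c["fy"],c["cy"]],[0,0,1.]])
    return cv2.projectPoints(np.array(X,float).reshape(-1,1,3),cv2.Rodrigues(np.array(c["R"]))[0],np.array(c["t"],float),K,np.array([c["k1"],0,0,0.]))[0][:,0]
E
python3 - <<'E'
from h import *
np.set_printoptions(precision=1,suppress=True)
S=env.get_calibration("scene");D=env.get_calibration("side")
for n,a,b in [("bar",(382,180),(294,183)),("handle top",(221,212),(397,250)),("green",(213,273),(432,262)),("case",(287,198),(350,215))]:
    print(n,*tri(S,a,D,b))
f=cv2.imread("pics/scene0.png");g=cv2.imread("pics/side0.png")
print(f[226,223],f[300,400],f[273,213],f[180,380],f[252,234],f[195,360])
print(np.round(plane(S,[(251,188),(281,171),(324,205),(266,236)],92),1))
print(np.round(plane(S,[(346,187),(372,167),(416,203),(380,213)],17),1))
w=env.get_calibration("wrist");print(w)
E
```

```text
bar [508.1 255.5  38.7] 0.6407905950213117
handle top [ 531.8 -118.    99. ] 8.35676567464665
green [ 616.  -162.8   31. ] 2.8249283576852156
case [525.1  26.9  85.3] 7.876635275186321
[ 44  49 182] [ 40  62 148] [111 241  73] [ 66 114 140] [136 235 247] [37 49 69]
[[478.1 -38.5  92. ]
 [451.   36.5  92. ]
 [581.2  83.1  92. ]
 [616.3 -49.4  92. ]]
[[477.4 180.6  17. ]
 [436.6 267.5  17. ]
 [584.  304.4  17. ]
 [581.3 215.5  17. ]]
{'fx': 331.99166346348716, 'fy': 331.99166346348716, 'cx': 328.1275898129169, 'cy': 201.43177639212357, 'k1': -0.019573243880114742, 'R': array([[ 0.4,  0.9, -0. ],
       [ 0.9, -0.4,  0.3],
       [ 0.2, -0.1, -1. ]]), 't': array([-574.1,  -30.7,  390.7])}
```

```bash
python3 -m jog '[{"dx":0.021,"dy":-0.036,"dz":0.02,"wz":0.08},{"dx":0.021,"dy":-0.036,"dz":0.02,"wz":0.08},{"dx":0.021,"dy":-0.036,"dz":0.02,"wz":0.08},{"dx":0.021,"dy":-0.036,"dz":0.02,"wz":0.08},{"dx":0.021,"dy":-0.036,"dz":0.02,"wz":0.08},{"dx":0.021,"dy":-0.036,"dz":0.02,"wz":0.08},{"dx":0.021,"dy":-0.036,"dz":0.02,"wz":0.08},{"dx":0.021,"dy":-0.036,"dz":0.02,"wz":0.08},{"dx":0.021,"dy":-0.036,"dz":0.02,"wz":0.08},{"dx":0.021,"dy":-0.036,"dz":0.02,"wz":0.08}]' && python3 -m jog '[{},{},{}]'
python3 - <<'E'
from h import *
import pickle
c=env.get_calibration("wrist"); f=env.grab_frame("wrist"); cv2.imwrite("pics/w1.png",f[:,:,::-1]); pickle.dump(c,open("w1.pkl","wb"))
print(-np.array(c["R"]).T@c["t"],c["R"])
E
```

```text
invalid input
```

```bash
python3 -m jog '[{"dx":0.021,"dy":-0.036,"dz":0.02,"wx":0,"wy":0,"wz":0.08,"grip":-1},{"dx":0.021,"dy":-0.036,"dz":0.02,"wx":0,"wy":0,"wz":0.08,"grip":-1},{"dx":0.021,"dy":-0.036,"dz":0.02,"wx":0,"wy":0,"wz":0.08,"grip":-1},{"dx":0.021,"dy":-0.036,"dz":0.02,"wx":0,"wy":0,"wz":0.08,"grip":-1},{"dx":0.021,"dy":-0.036,"dz":0.02,"wx":0,"wy":0,"wz":0.08,"grip":-1},{"dx":0.021,"dy":-0.036,"dz":0.02,"wx":0,"wy":0,"wz":0.08,"grip":-1},{"dx":0.021,"dy":-0.036,"dz":0.02,"wx":0,"wy":0,"wz":0.08,"grip":-1},{"dx":0.021,"dy":-0.036,"dz":0.02,"wx":0,"wy":0,"wz":0.08,"grip":-1},{"dx":0.021,"dy":-0.036,"dz":0.02,"wx":0,"wy":0,"wz":0.08,"grip":-1},{"dx":0.021,"dy":-0.036,"dz":0.02,"wx":0,"wy":0,"wz":0.08,"grip":-1}]'; python3 -m jog '[{"dx":0,"dy":0,"dz":0,"wx":0,"wy":0,"wz":0,"grip":-1},{"dx":0,"dy":0,"dz":0,"wx":0,"wy":0,"wz":0,"grip":-1}]'
python3 - <<'E'
from h import *
import pickle
c=env.get_calibration("wrist"); f=env.grab_frame("wrist"); cv2.imwrite("pics/w1.png",f[:,:,::-1]); pickle.dump(c,open("w1.pkl","wb"))
print(-np.array(c["R"]).T@c["t"],c["R"],env.state()["ee_pos"])
E
```

```text
time_s: 1.1
ee_pos: [462.9, 154.9, 375.6]
ee_rot: [180.0, -0.0, -160.0]
force: [0.7, 0.2, -0.4]
gripper_width: 91.2
time_s: 1.3
ee_pos: [462.7, 156.1, 374.7]
ee_rot: [180.0, -0.0, -160.4]
force: [-0.5, -0.4, -0.2]
gripper_width: 91.2
[390.40051364 129.54075636 584.86192831] [[-0.33638678  0.94172057  0.00251108]
 [ 0.90657346  0.32310806  0.27152484]
 [ 0.25488917  0.09361384 -0.96242816]] [462.08877691 156.8145656  374.25548144]
```

View pics/w1.png

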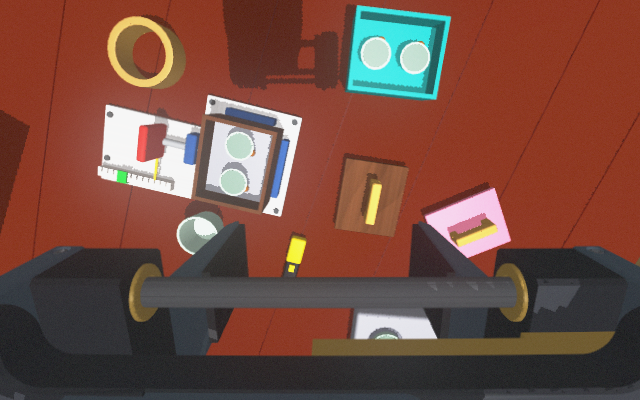

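The wrist view shows the lid at (371,195) with its bar at (373,200), the case's rim over about (196..284,115..212), the handle at (151,142), the pointer at (157,168) and the green mark at (122,177).

Run:
```python
from h import *
import pickle
c=pickle.load(open("w1.pkl","rb")); f=cv2.imread("pics/w1.png"); h=cv2.cvtColor(f,cv2.COLOR_BGR2HSV)
np.set_printoptions(precision=1,suppress=True)
m=cv2.inRange(h,(18,110,150),(32,255,255)); m[:, :355]=0;m[:,400:]=0;m[:150]=0;m[240:]=0
px=cv2.minAreaRect(cv2.findNonZero(m)); b=cv2.boxPoints(px); P=plane(c,b,58); print("bar",b.tolist(),P[:,:2].tolist(),"mean",P.mean(0),[np.linalg.norm(P[i]-P[i-1]) for i in (0,1)],plane(c,[cv2.mean(0*m)[:2]],58)*0)
for i in (0,1):
    d=P[i]-P[i-1]; print(np.degrees(np.arctan2(d[1],d[0])))
m=cv2.inRange(h,(55,120,80),(70,255,255)); m[:,:100]=0;m[:,145:]=0;m[:150]=0;m[200:]=0
ys,xs=np.nonzero(m); print("green",len(xs),xs.mean(),ys.mean(),plane(c,[(xs.mean()+.0,ys.mean())],32))
cv2.imwrite("pics/w1crop.png",cv2.resize(f[90:230,92:312],None,fx=3.6,fy=3.6,interpolation=cv2.INTER_CUBIC))
```

```text
bar [[364.0384521484375, 222.80770874023438], [372.65380859375, 179.73077392578125], [382.076904296875, 181.61538696289062], [373.4615478515625, 224.69232177734375]] [[544.8231499374739, 250.18701307805765], [471.3072567364576, 236.45744001952517], [469.06001124458317, 252.03497026583352], [542.6294754319182, 266.36929266135115]] mean [507.  251.3  58. ] [np.float64(16.330290271400656), np.float64(74.7869489250151)] [[ 0. -0.  0.]]
-82.28002694094017
-169.4215012800744
green 109 121.57798165137615 176.61467889908258 [[ 613.6 -163.2   32. ]]
```

View pics/w1crop.png

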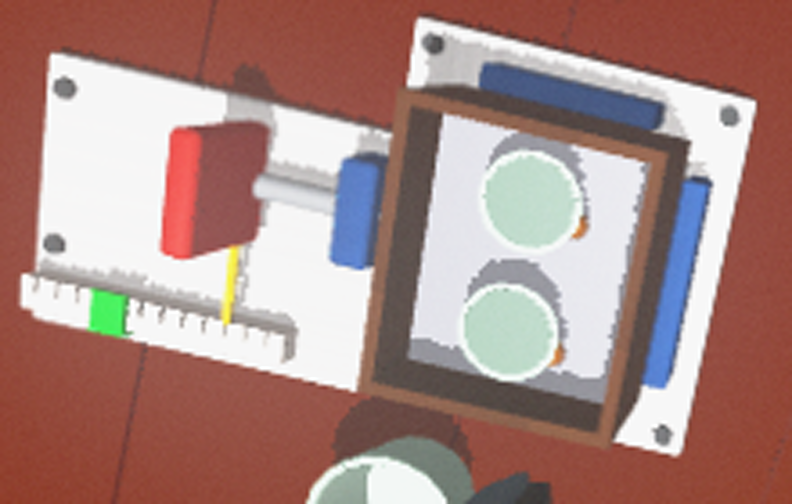

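The crop (3.6x, offset 92,90) shows the rim's top corners at (402,90), (668,152), (612,443) and (360,390). The plate corners are at (420,18), (756,98) and (682,456), the pointer's tip at (227,322), the mark at (108,312) and the handle's top face around (181,190).

Run:
```python
from h import *
import pickle
c=pickle.load(open("w1.pkl","rb"))
np.set_printoptions(precision=1,suppress=True)
u=lambda L:[(92+(x+.5)/3.6-.5,90+(y+.5)/3.6-.5) for x,y in L]
A=lambda d:np.degrees(np.arctan2(d[1],d[0]))
R=plane(c,u([(402,90),(668,152),(612,443),(360,390)]),92)
print("rim",R[:,:2].tolist(),"mean",R.mean(0),"len",[np.linalg.norm(R[i]-R[i-1]) for i in range(4)],"xdir",A(R[3]-R[0]),A(R[2]-R[1]),"ydir",A(R[1]-R[0])-90,A(R[2]-R[3])-90)
B=plane(c,u([(420,18),(756,98),(682,456)]),12)
print("plate",B[:,:2].tolist(),"centre",(B[0]+B[2])/2,np.linalg.norm(B[1]-B[0]),np.linalg.norm(B[2]-B[1]),A(B[2]-B[1]),A(B[1]-B[0])-90)
T=plane(c,u([(50,53)]),12);print("tongue corner",T)
print("pointer",plane(c,u([(227,322)]),33),"handle top",plane(c,u([(181,190)]),88))
o=(B[0]+B[2])[:2]/2
for a in (10,12):
  t=np.radians(a);x=np.array([np.cos(t),np.sin(t)]);y=np.array([-x[1],x[0]])
  for n,p in (("ptr",plane(c,u([(227,322)]),33)),("mark",plane(c,u([(108,312)]),32)),("handle",plane(c,u([(181,190)]),88)),("rim",R.mean(0)[None]),("tongue -35,-245",T)):
    v=p[0,:2]-o;print(a,n,v@x,v@y)
# lid plate at z 22
f=cv2.imread("pics/w1.png");h=cv2.cvtColor(f,cv2.COLOR_BGR2HSV)
L=plane(c,[(343.5,155),(408,166),(395,236),(335,228)],22);print("lid",L.mean(0),[np.linalg.norm(L[i]-L[i-1]) for i in range(4)],A(L[2]-L[1]),A(L[3]-L[0]))
S=env.get_calibration("scene");D=env.get_calibration("side")
print("check bar scene/side px", proj(S,[(507,251,48)]),proj(D,[(507,251,48)]),"green",proj(S,[(613.6,-163.2,32)]))
```

```text
rim [[458.9467905169651, -35.63320234939624], [446.62536625465737, 72.09965210300179], [572.8725760069505, 86.0436360635028], [586.3453614528391, -22.566055430134952]] mean [516.2  25.   92. ] len [np.float64(128.06695984957435), np.float64(108.43516691698024), np.float64(127.01493085039333), np.float64(109.44213555123146)] xdir 5.856292555953665 6.3027629698143 ydir 6.5245779509146615 7.071288291807562
plate [[436.1206941641319, -62.450330131604204], [418.43845598336156, 93.98208689222476], [597.2270246054253, 114.23014068600949]] centre [516.7  25.9  12. ] 157.42859537898008 179.93147571329033 6.461296551705964 6.449018871546585
tongue corner [[ 508.3 -221.6   12. ]]
pointer [[ 598.4 -108.1   33. ]] handle top [[ 529.1 -113.9   88. ]]
10 ptr 57.24758572608296 -146.15685532841786
10 mark 62.10312166919824 -202.93172667691317
10 handle -12.04978942302909 -139.83191331336909
10 rim -0.6260594004029398 -0.8074505953429632
10 tongue -35,-245 -51.22283981386571 -242.25981704765877
12 ptr 52.11191135305461 -148.06573245045146
12 mark 54.9830749994538 -204.97547384196255
12 handle -16.922512414471324 -139.32619990367562
12 rim -0.6538576413213775 -0.7851095602769331
12 tongue -35,-245 -59.64638193004918 -240.32458758357782
lid [507.5 251.7  22. ] [np.float64(132.26546469215037), np.float64(112.3732195181081), np.float64(129.2666150877627), np.float64(110.2811995512721)] 12.861839542935616 13.72149211461878
check bar scene/side px [[380.2 177.3]] [[294.3 181.5]] green [[211.8 272.2]]
```

```bash
python3 -m jog '[{"dx":0.006,"dy":0.012,"dz":-0.034,"wx":0,"wy":0,"wz":-0.019,"grip":-1},{"dx":0.006,"dy":0.012,"dz":-0.034,"wx":0,"wy":0,"wz":-0.019,"grip":-1},{"dx":0.006,"dy":0.012,"dz":-0.034,"wx":0,"wy":0,"wz":-0.019,"grip":-1},{"dx":0.006,"dy":0.012,"dz":-0.034,"wx":0,"wy":0,"wz":-0.019,"grip":-1},{"dx":0.006,"dy":0.012,"dz":-0.034,"wx":0,"wy":0,"wz":-0.019,"grip":-1},{"dx":0.006,"dy":0.012,"dz":-0.034,"wx":0,"wy":0,"wz":-0.019,"grip":-1},{"dx":0.005,"dy":0.011,"dz":-0.034,"wx":0,"wy":0,"wz":-0.019,"grip":-1},{"dx":0.004,"dy":0.011,"dz":-0.03,"wx":0,"wy":0,"wz":-0.017,"grip":-1},{"dx":0,"dy":0,"dz":0,"wx":0,"wy":0,"wz":0,"grip":-1},{"dx":0,"dy":0,"dz":0,"wx":0,"wy":0,"wz":0,"grip":-1}]'
python3 - <<'E'
from h import *
import pickle
np.set_printoptions(precision=1,suppress=True)
s=env.state();c=env.get_calibration("wrist"); f=env.grab_frame("wrist")[:,:,::-1].copy(); cv2.imwrite("pics/w2.png",f); pickle.dump(c,open("w2.pkl","wb"))
print(s["ee_pos"],s["ee_rot"])
print(proj(c,[(507,251,58),(507,251,22)]))
h=cv2.cvtColor(f,cv2.COLOR_BGR2HSV)
m=cv2.inRange(h,(18,110,150),(32,255,255))
n,l,st,ce=cv2.connectedComponentsWithStats(m)
for i in range(1,n):
    if st[i,4]>100:
        b=cv2.boxPoints(cv2.minAreaRect(cv2.findNonZero((l==i).astype(np.uint8)))); P=plane(c,b,58); d=[P[1]-P[0],P[2]-P[1]]
        print(st[i],P.mean(0),[(np.linalg.norm(e),np.degrees(np.arctan2(e[1],e[0]))) for e in d])
E
```

```text
time_s: 2.35
ee_pos: [506.3, 251.3, 106.8]
ee_rot: [-180.0, -0.1, -168.7]
force: [0.0, -0.5, -0.0]
gripper_width: 90.9
[506.3 251.3 106.8] [-180.    -0.1 -168.7]
[[327.8 206.9]
 [327.8 195.7]]
[ 319  167   20   83 1533] [509. 252.  58.] [(np.float64(14.966149932034789), np.float64(101.3393129671164)), (np.float64(69.90236269332425), np.float64(11.813027686294392))]
[521 216  67  33 915] [496.  444.2  58. ] [(np.float64(54.73098651107313), np.float64(133.3316868398654)), (np.float64(15.698714361110687), np.float64(47.694483790975816))]
[520 281   8  38 135] [557.7 439.7  58. ] [(np.float64(37.95670623798564), np.float64(-160.7206810086602)), (np.float64(5.972107612534632), np.float64(99.20973087254511))]
```

View pics/w2.png

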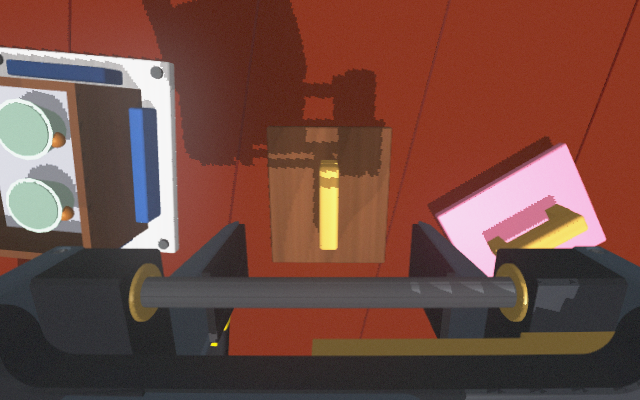

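The wrist view shows the lid's bar at (329,205), straight and centred between the open fingers. The pink lid is well clear on the right.

```bash
python3 -m jog '[{"dx":0,"dy":0,"dz":-0.025,"wx":0,"wy":0,"wz":0,"grip":-1},{"dx":0.001,"dy":0,"dz":-0.025,"wx":0,"wy":0,"wz":0,"grip":-1},{"dx":0,"dy":0,"dz":-0.018,"wx":0,"wy":0,"wz":0.005,"grip":-1},{"dx":0,"dy":0,"dz":-0.009,"wx":0,"wy":0,"wz":0,"grip":-1},{"dx":0,"dy":0,"dz":0,"wx":0,"wy":0,"wz":0,"grip":-1},{"dx":0,"dy":0,"dz":0,"wx":0,"wy":0,"wz":0,"grip":0.3},{"dx":0,"dy":0,"dz":0,"wx":0,"wy":0,"wz":0,"grip":0.6},{"dx":0,"dy":0,"dz":0,"wx":0,"wy":0,"wz":0,"grip":1},{"dx":0,"dy":0,"dz":0,"wx":0,"wy":0,"wz":0,"grip":1},{"dx":0,"dy":0,"dz":0,"wx":0,"wy":0,"wz":0,"grip":1}]' 25;python3 -m jog '[{"dx":0,"dy":0,"dz":0,"wx":0,"wy":0,"wz":0,"grip":1},{"dx":0,"dy":0,"dz":0,"wx":0,"wy":0,"wz":0,"grip":1},{"dx":0,"dy":0,"dz":0,"wx":0,"wy":0,"wz":0,"grip":1}]'
```

```text
time_s: 3.4
ee_pos: [508.8, 250.6, 30.4]
ee_rot: [180.0, 0.0, -168.5]
force: [-0.2, -0.8, -0.4]
gripper_width: 54.0
time_s: 3.7
ee_pos: [508.6, 250.6, 30.0]
ee_rot: [180.0, -0.0, -168.5]
force: [-0.3, 0.2, -0.3]
gripper_width: 29.9
```

```bash
python3 -m jog '[{"dx":0,"dy":0,"dz":0,"wx":0,"wy":0,"wz":0,"grip":1},{"dx":0,"dy":0,"dz":0,"wx":0,"wy":0,"wz":0,"grip":1},{"dx":0,"dy":0,"dz":0,"wx":0,"wy":0,"wz":0,"grip":1},{"dx":0,"dy":0,"dz":0,"wx":0,"wy":0,"wz":0,"grip":1}]'; python3 -m jog '[{"dx":0,"dy":0,"dz":0.01,"wx":0,"wy":0,"wz":0,"grip":1},{"dx":0,"dy":0,"dz":0.03,"wx":0,"wy":0,"wz":0,"grip":1},{"dx":0,"dy":0,"dz":0.04,"wx":0,"wy":0,"wz":0,"grip":1},{"dx":0,"dy":0,"dz":0.04,"wx":0,"wy":0,"wz":0,"grip":1},{"dx":0,"dy":0,"dz":0.03,"wx":0,"wy":0,"wz":0,"grip":1},{"dx":0,"dy":0,"dz":0,"wx":0,"wy":0,"wz":0,"grip":1},{"dx":0,"dy":0,"dz":0,"wx":0,"wy":0,"wz":0,"grip":1}]'
python3 - <<'E'
from h import *
import pickle
np.set_printoptions(precision=1,suppress=True)
s=env.state();c=env.get_calibration("wrist"); f=env.grab_frame("wrist")[:,:,::-1].copy(); cv2.imwrite("pics/w3.png",f); pickle.dump(c,open("w3.pkl","wb"))
print(s["ee_pos"],s["ee_rot"],s["gripper_width"],s["force"])
E
```

```text
time_s: 4.1
ee_pos: [508.6, 250.6, 30.0]
ee_rot: [180.0, -0.0, -168.5]
force: [0.1, -0.3, 0.4]
gripper_width: 0.8
time_s: 4.8
ee_pos: [508.7, 250.6, 181.1]
ee_rot: [180.0, 0.1, -168.5]
force: [0.0, 0.8, -0.5]
gripper_width: -0.3
[508.7 250.6 181.1] [ 180.     0.1 -168.5] -0.3458281865398532 [ 0.   0.8 -0.5]
```

View pics/w3.png

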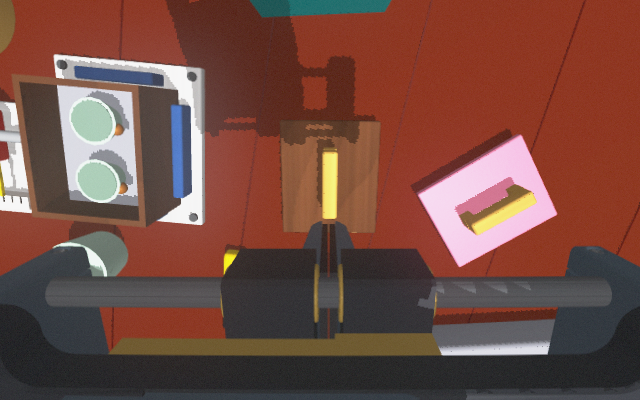

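The wrist view shows that the grip missed. The fingers are shut and empty, with the bar still at (330,185) in the lid. I'll find out where the tips really are.

Run:
```python
from h import *
import pickle
np.set_printoptions(precision=1,suppress=True)
c=pickle.load(open("w3.pkl","rb")); s=env.state()
print("proj tcp",proj(c,[s["ee_pos"]]),"grasp",proj(c,[s["ee_pos"]+[0,0,19]]), "cam",-np.array(c["R"]).T@c["t"])
S=env.get_calibration("scene");D=env.get_calibration("side")
f=env.grab_frame("scene")[:,:,::-1].copy();g=env.grab_frame("side")[:,:,::-1].copy()
print("scene tcp",proj(S,[s["ee_pos"]]),"side",proj(D,[s["ee_pos"]]))
print("bar from w3 top z58",plane(c,[(330,150),(330,220)],58))
a=cv2.resize(f[60:230,290:490],None,fx=2,fy=2,interpolation=cv2.INTER_CUBIC);b=cv2.resize(g[30:230,190:390],None,fx=2,fy=1.7,interpolation=cv2.INTER_CUBIC)
cv2.imwrite("pics/miss.png",np.hstack([a,b]))
```

```text
proj tcp [[328.2 225.1]] grasp [[328.3 235.5]] cam [433.  234.5 391.1]
scene tcp [[385.4 130.3]] side [[291.6 143.1]]
bar from w3 top z58 [[473.  245.3  58. ]
 [545.4 260.2  58. ]]
```

View pics/miss.png

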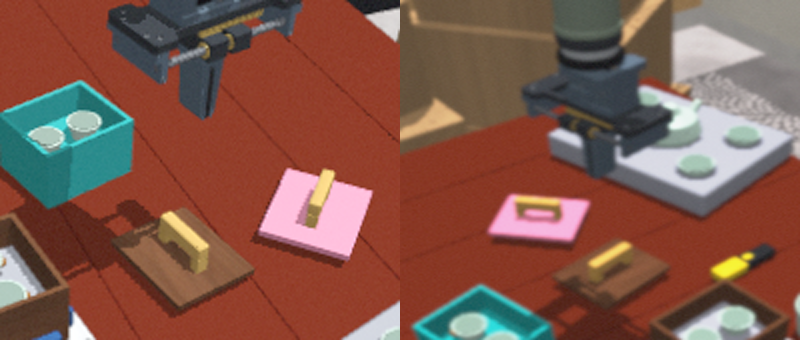

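The fingertips appear at about (395,117) in scene and (289,133) in side, which is higher than the reported pose projects. I'll triangulate them.

Run:
```python
from h import *
np.set_printoptions(precision=1,suppress=True)
S=env.get_calibration("scene");D=env.get_calibration("side")
print("tip",tri(S,(394,116.5),D,(289,132.5)), "state",env.state()["ee_pos"])
print("bar centre px from (508,251.5,48)",proj(S,[(508,251.5,48)]),proj(D,[(508,251.5,48)]))
print("bar top ends tri: near",tri(S,(372,169),D,(303.5,175.5)),"far",tri(S,(392,184.5),D,(286,187)))
print("pixels at z+25", proj(S,[env.state()["ee_pos"]+[0,0,25]]),proj(D,[env.state()["ee_pos"]+[0,0,25]]))
```

```text
tip (array([509.2, 264.2, 208. ]), np.float64(7.053404526320441)) state [507.7 250.1 178.7]
bar centre px from (508,251.5,48) [[380.6 177.5]] [[294.5 181.2]]
bar top ends tri: near (array([517.3, 220.2,  88.5]), np.float64(4.814142309740867)) far (array([499.4, 289.1,   4.7]), np.float64(2.490362817285616))
pixels at z+25 [[386.3 120.7]] [[290.9 135.5]]
```

Run:
```python
from h import *
np.set_printoptions(precision=1,suppress=True)
S=env.get_calibration("scene");D=env.get_calibration("side")
p=np.array([252.3,516,174.2]);a=np.radians(63.94);y=np.array([np.cos(a),np.sin(a),0])
for dz in (0,28): 
  for o in (-50,50): print(dz,o,proj(S,[p+y*o+[0,0,dz]]),proj(D,[p+y*o+[0,0,dz]]))
c=env.get_calibration("wrist");q=np.array([508.7,250.6,181.1])
import pickle;c=pickle.load(open("w3.pkl","rb"))
x=np.array([np.cos(np.radians(11.4)),np.sin(np.radians(11.4)),0])
for dz in (0,28):print("front edge of tips in w3",dz,proj(c,[q-16*x+[0,0,dz]]))
f=cv2.imread("pics/scene0.png")[0:60,390:490];g=cv2.imread("pics/w3.png")[190:340,220:440]
cv2.imwrite("pics/tips.png",np.hstack([cv2.resize(f,(400,240),interpolation=cv2.INTER_CUBIC),cv2.resize(g,(352,240),interpolation=cv2.INTER_CUBIC)]))
```

```text
0 -50 [[411.  54.]] [[156.1 143.9]]
0 50 [[449.4  55.8]] [[159.9 122.6]]
28 -50 [[412.3  44.1]] [[152.9 135.1]]
28 50 [[451.3  46. ]] [[156.9 114. ]]
front edge of tips in w3 0 [[328.5 203.8]]
front edge of tips in w3 28 [[328.7 217.4]]
```

View pics/tips.png

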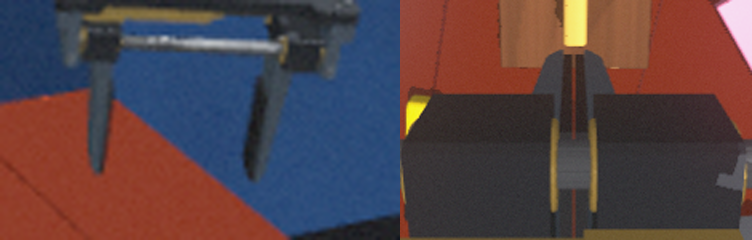

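All views agree that the real fingertips sit about 32 mm above the reported TCP. In scene0 the tips are at (414,43) and (454,45), against 54 and 56 predicted. In the wrist view the tip edge is at row 221, against 204. Column alignment is good, so I'll grasp again about 31 mm deeper, watching the force.

```bash
python3 -m jog '[{"dx":0,"dy":0,"dz":0,"wx":0,"wy":0,"wz":0,"grip":-1},{"dx":0,"dy":0,"dz":0,"wx":0,"wy":0,"wz":0,"grip":-1},{"dx":0,"dy":0,"dz":-0.02,"wx":0,"wy":0,"wz":0,"grip":-1},{"dx":0,"dy":0,"dz":-0.02,"wx":0,"wy":0,"wz":0,"grip":-1},{"dx":0,"dy":0,"dz":-0.02,"wx":0,"wy":0,"wz":0,"grip":-1},{"dx":0,"dy":0,"dz":-0.03,"wx":0,"wy":0,"wz":0,"grip":-1},{"dx":0,"dy":0.001,"dz":-0.03,"wx":0,"wy":0,"wz":0,"grip":-1},{"dx":0,"dy":0,"dz":-0.02,"wx":0,"wy":0,"wz":0,"grip":-1},{"dx":0,"dy":0,"dz":-0.015,"wx":0,"wy":0,"wz":0,"grip":-1},{"dx":0,"dy":0,"dz":-0.01,"wx":0,"wy":0,"wz":0,"grip":-1}]'; python3 -m jog '[{"dx":0,"dy":0,"dz":-0.005,"wx":0,"wy":0,"wz":0,"grip":-1},{"dx":0,"dy":0,"dz":-0.005,"wx":0,"wy":0,"wz":0,"grip":-1},{"dx":0,"dy":0,"dz":-0.004,"wx":0,"wy":0,"wz":0,"grip":-1},{"dx":0,"dy":0,"dz":0,"wx":0,"wy":0,"wz":0,"grip":-1},{"dx":0,"dy":0,"dz":0,"wx":0,"wy":0,"wz":0,"grip":-1}]'
```

```text
time_s: 5.95
ee_pos: [507.8, 251.2, 13.4]
ee_rot: [-180.0, -0.1, -168.5]
force: [0.3, -0.1, 0.5]
gripper_width: 77.6
time_s: 6.45
ee_pos: [508.9, 251.7, 1.5]
ee_rot: [180.0, 0.0, -168.5]
force: [0.1, -0.1, -0.2]
gripper_width: 90.9
```

```bash
python3 -m jog '[{"dx":0,"dy":0,"dz":-0.002,"wx":0,"wy":0,"wz":0,"grip":1},{"dx":0,"dy":0,"dz":0,"wx":0,"wy":0,"wz":0,"grip":1},{"dx":0,"dy":0,"dz":0,"wx":0,"wy":0,"wz":0,"grip":1},{"dx":0,"dy":0,"dz":0,"wx":0,"wy":0,"wz":0,"grip":1},{"dx":0,"dy":0,"dz":0,"wx":0,"wy":0,"wz":0,"grip":1},{"dx":0,"dy":0,"dz":0,"wx":0,"wy":0,"wz":0,"grip":1},{"dx":0,"dy":0,"dz":0,"wx":0,"wy":0,"wz":0,"grip":1},{"dx":0,"dy":0,"dz":0,"wx":0,"wy":0,"wz":0,"grip":1},{"dx":0,"dy":0,"dz":0,"wx":0,"wy":0,"wz":0,"grip":1}]' 25
```

```text
time_s: 7.35
ee_pos: [508.6, 251.5, -0.9]
ee_rot: [180.0, -0.0, -168.5]
force: [-0.7, 0.4, 0.2]
gripper_width: 22.0
```

```bash
python3 -m jog '[{"dx":0,"dy":0,"dz":0,"wx":0,"wy":0,"wz":0,"grip":1},{"dx":0,"dy":0,"dz":0,"wx":0,"wy":0,"wz":0,"grip":1},{"dx":0,"dy":0,"dz":0,"wx":0,"wy":0,"wz":0,"grip":1}]'
```

```text
time_s: 7.65
ee_pos: [508.6, 251.6, -0.9]
ee_rot: [180.0, 0.0, -168.5]
force: [-0.2, -0.1, -0.9]
gripper_width: 16.2
```

```bash
python3 -m jog '[{"dx":0,"dy":0,"dz":0.01,"wx":0,"wy":0,"wz":0,"grip":1},{"dx":0,"dy":0,"dz":0.025,"wx":0,"wy":0,"wz":0,"grip":1},{"dx":0,"dy":0,"dz":0.03,"wx":0,"wy":0,"wz":0,"grip":1},{"dx":0,"dy":0,"dz":0.03,"wx":0,"wy":0,"wz":0,"grip":1},{"dx":0,"dy":0,"dz":0.025,"wx":0,"wy":0,"wz":0,"grip":1},{"dx":0,"dy":0,"dz":0.015,"wx":0,"wy":0,"wz":0,"grip":1},{"dx":0,"dy":-0.02,"dz":0,"wx":0,"wy":0,"wz":-0.02,"grip":1},{"dx":0.001,"dy":-0.03,"dz":0,"wx":0,"wy":0,"wz":-0.02,"grip":1},{"dx":0.002,"dy":-0.03,"dz":0,"wx":0,"wy":0,"wz":-0.02,"grip":1},{"dx":0.001,"dy":-0.03,"dz":0,"wx":0,"wy":0,"wz":-0.02,"grip":1}]'; python3 -m jog '[{"dx":0.001,"dy":-0.03,"dz":0,"wx":0,"wy":0,"wz":-0.008,"grip":1},{"dx":0.001,"dy":-0.03,"dz":0,"wx":0,"wy":0,"wz":0,"grip":1},{"dx":0.001,"dy":-0.03,"dz":0,"wx":0,"wy":0,"wz":0,"grip":1},{"dx":0,"dy":-0.02,"dz":0,"wx":0,"wy":0,"wz":0,"grip":1},{"dx":0,"dy":-0.006,"dz":0,"wx":0,"wy":0,"wz":0,"grip":1},{"dx":0,"dy":0,"dz":0,"wx":0,"wy":0,"wz":0,"grip":1},{"dx":0,"dy":0,"dz":0,"wx":0,"wy":0,"wz":0,"grip":1},{"dx":0,"dy":0,"dz":0,"wx":0,"wy":0,"wz":0,"grip":1}]'
python3 - <<'E'
from h import *
import pickle
np.set_printoptions(precision=1,suppress=True)
s=env.state();c=env.get_calibration("wrist"); f=env.grab_frame("wrist")[:,:,::-1].copy(); cv2.imwrite("pics/w4.png",f); pickle.dump(c,open("w4.pkl","wb"))
print(s["ee_pos"],s["ee_rot"],s["gripper_width"],s["force"])
E
```

```text
time_s: 8.65
ee_pos: [512.3, 140.5, 134.6]
ee_rot: [-180.0, 0.0, -173.1]
force: [-0.0, 0.2, -1.7]
gripper_width: 15.7
time_s: 9.45
ee_pos: [515.5, 26.6, 134.1]
ee_rot: [180.0, -0.0, -173.5]
force: [0.6, 0.2, -1.6]
gripper_width: 15.7
[515.5  26.6 134.1] [ 180.    -0.  -173.5] 15.662195818320924 [ 0.6  0.2 -1.6]
```

View pics/w4.png

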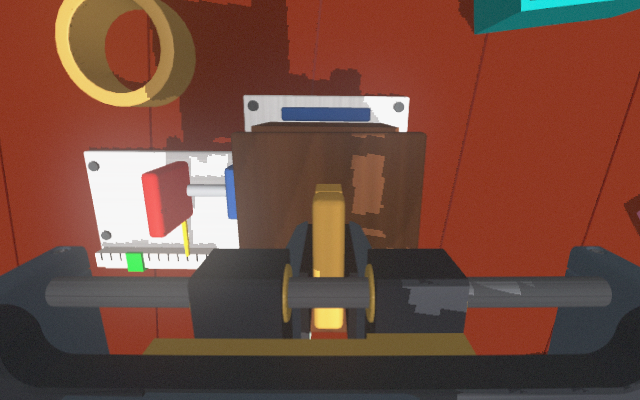

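The wrist view shows the lid held level over the case, with its back corners at (233,133) and (425,133). The plate's back corners are at (245,96) and (409,98), and the mark is at (135,262).

Run:
```python
from h import *
import pickle
np.set_printoptions(precision=1,suppress=True)
c=pickle.load(open("w4.pkl","rb"))
A=lambda d:np.degrees(np.arctan2(d[1],d[0]))
a=np.radians(6.45);X=np.array([np.cos(a),np.sin(a),0])
L=plane(c,[(233,133),(425.5,133)],157);print("lid back",L.tolist(),np.linalg.norm(L[1]-L[0]),A(L[1]-L[0])-90,"centre",L.mean(0)+65*X)
B=plane(c,[(244.5,96),(409,97.5)],12);print("plate",np.linalg.norm(B[1]-B[0]),A(B[1]-B[0])-90,"centre",B.mean(0)+90*X)
C=plane(c,[(253,126),(397.5,126)],92);print("case",np.linalg.norm(C[1]-C[0]),"centre",C.mean(0)+65*X)
# rim-back-left corner from w1 for reference
h=cv2.cvtColor(cv2.imread("pics/w4.png"),cv2.COLOR_BGR2HSV)
m=cv2.inRange(h,(55,120,80),(70,255,255));m[:,:120]=0;m[:,150:]=0;m[:245]=0;m[280:]=0
x,y,w,hh=cv2.boundingRect(m);print("green",(x,y,w,hh));G=plane(c,[(x+w/2,y+hh/2)],31)[0];P=plane(c,[(187,253)],33)[0]
Y=np.array([-X[1],X[0],0]);o=np.array([516.5,25.5,0]);print("mark y",(G-o)@Y,"x",(G-o)@X,"ptr y",(P-o)@Y,"x",(P-o)@X)
```

```text
lid back [[458.39902624240466, -33.39166594534332, 157.0], [446.26487093555454, 72.77075378649985, 157.0]] 106.8536245914513 6.520498222989602 centre [516.9  27.  157. ]
plate 157.52948258905147 6.02882613381891 centre [518.3  25.5  12. ]
case 107.3900884115985 centre [516.8  24.3  92. ]
green (126, 253, 18, 18)
mark y -199.64942265427842 x 76.24368420759981 ptr y -143.0125219958187 x 64.93553445099599
```

```bash
python3 -m jog '[{"dx":0,"dy":-0.002,"dz":-0.01,"wx":0,"wy":0,"wz":0,"grip":1},{"dx":0.001,"dy":0,"dz":-0.02,"wx":0,"wy":0,"wz":0,"grip":1},{"dx":0,"dy":0,"dz":-0.01,"wx":0,"wy":0,"wz":0,"grip":1},{"dx":0,"dy":0,"dz":-0.004,"wx":0,"wy":0,"wz":0,"grip":1},{"dx":0,"dy":0,"dz":-0.003,"wx":0,"wy":0,"wz":0,"grip":1},{"dx":0,"dy":0,"dz":-0.003,"wx":0,"wy":0,"wz":0,"grip":1},{"dx":0,"dy":0,"dz":0,"wx":0,"wy":0,"wz":0,"grip":1}]';python3 -m jog '[{"dx":0,"dy":0,"dz":-0.002,"wx":0,"wy":0,"wz":0,"grip":1},{"dx":0,"dy":0,"dz":0,"wx":0,"wy":0,"wz":0,"grip":1}]'
```

```text
time_s: 10.2
ee_pos: [516.7, 23.6, 84.1]
ee_rot: [180.0, 0.0, -173.6]
force: [0.4, 0.9, -2.1]
gripper_width: 16.0
time_s: 10.4
ee_pos: [516.7, 23.5, 82.2]
ee_rot: [180.0, 0.0, -173.6]
force: [-1.0, 0.9, -1.7]
gripper_width: 16.1
```

```bash
python3 -m jog '[{"dx":0,"dy":0,"dz":-0.001,"wx":0,"wy":0,"wz":0,"grip":1},{"dx":0,"dy":0,"dz":-0.001,"wx":0,"wy":0,"wz":0,"grip":1},{"dx":0,"dy":0,"dz":0,"wx":0,"wy":0,"wz":0,"grip":1}]';python3 -m jog '[{"dx":0,"dy":0,"dz":-0.001,"wx":0,"wy":0,"wz":0,"grip":1},{"dx":0,"dy":0,"dz":0,"wx":0,"wy":0,"wz":0,"grip":1}]'
```

```text
time_s: 10.7
ee_pos: [516.5, 23.6, 80.0]
ee_rot: [180.0, -0.0, -173.6]
force: [-0.1, -0.4, -1.9]
gripper_width: 15.7
time_s: 10.9
ee_pos: [516.7, 23.6, 79.1]
ee_rot: [180.0, 0.0, -173.6]
force: [0.6, 0.2, -1.5]
gripper_width: 15.9
```

```bash
python3 -m jog '[{"dx":0,"dy":0,"dz":-0.001,"wx":0,"wy":0,"wz":0,"grip":1},{"dx":0,"dy":0,"dz":0,"wx":0,"wy":0,"wz":0,"grip":1}]';python3 -m jog '[{"dx":0,"dy":0,"dz":-0.001,"wx":0,"wy":0,"wz":0,"grip":1},{"dx":0,"dy":0,"dz":0,"wx":0,"wy":0,"wz":0,"grip":1}]'
```

```text
time_s: 11.1
ee_pos: [516.7, 23.6, 79.0]
ee_rot: [180.0, 0.0, -173.6]
force: [-1.3, -0.7, 5.5]
gripper_width: 15.8
time_s: 11.3
ee_pos: [516.7, 23.6, 79.0]
ee_rot: [-180.0, 0.1, -173.6]
force: [-4.1, -1.0, 11.3]
gripper_width: 16.0
```

The lid came into contact exactly at the expected seated height (TCP 79 = -0.9 + 80). Next I relieve the pressure, let go and rise.

```bash
python3 -m jog '[{"dx":0,"dy":0,"dz":0.001,"wx":0,"wy":0,"wz":0,"grip":0},{"dx":0,"dy":0,"dz":0,"wx":0,"wy":0,"wz":0,"grip":0},{"dx":0,"dy":0,"dz":0,"wx":0,"wy":0,"wz":0,"grip":0},{"dx":0,"dy":0,"dz":0,"wx":0,"wy":0,"wz":0,"grip":0},{"dx":0,"dy":0,"dz":0.01,"wx":0,"wy":0,"wz":0,"grip":-0.1},{"dx":0,"dy":0,"dz":0.02,"wx":0,"wy":0,"wz":0,"grip":-0.1},{"dx":0,"dy":0,"dz":0.03,"wx":0,"wy":0,"wz":0,"grip":-0.1},{"dx":0,"dy":0,"dz":0.03,"wx":0,"wy":0,"wz":0,"grip":-0.1},{"dx":0,"dy":0,"dz":0,"wx":0,"wy":0,"wz":0,"grip":-0.1}]';python3 -m jog '[{"dx":0.002,"dy":-0.02,"dz":0,"wx":0,"wy":0,"wz":0,"grip":-0.1},{"dx":0.003,"dy":-0.03,"dz":0,"wx":0,"wy":0,"wz":0,"grip":-0.1},{"dx":0.003,"dy":-0.03,"dz":0,"wx":0,"wy":0,"wz":0,"grip":-0.1},{"dx":0.003,"dy":-0.03,"dz":0,"wx":0,"wy":0,"wz":0,"grip":-0.1},{"dx":0.004,"dy":-0.027,"dz":0,"wx":0,"wy":0,"wz":0,"grip":-0.1},{"dx":0,"dy":0,"dz":0,"wx":0,"wy":0,"wz":0,"grip":-0.1},{"dx":0,"dy":0,"dz":0,"wx":0,"wy":0,"wz":0,"grip":-0.1}]'
python3 - <<'E'
from h import *
import pickle
np.set_printoptions(precision=1,suppress=True)
s=env.state();c=env.get_calibration("wrist"); f=env.grab_frame("wrist")[:,:,::-1].copy(); cv2.imwrite("pics/w5.png",f); pickle.dump(c,open("w5.pkl","wb"))
print(s["ee_pos"],s["ee_rot"],s["gripper_width"],s["force"])
E
```

```text
time_s: 12.2
ee_pos: [519.7, 23.7, 172.9]
ee_rot: [-180.0, 0.5, -173.6]
force: [-0.2, 0.0, -0.2]
gripper_width: 50.0
time_s: 12.9
ee_pos: [531.2, -113.4, 167.7]
ee_rot: [179.9, -0.1, -173.6]
force: [-0.2, 0.7, 0.2]
gripper_width: 49.6
[ 531.2 -113.4  167.7] [ 179.9   -0.1 -173.6] 49.58860936974174 [-0.2  0.7  0.2]
```

View pics/w5.png

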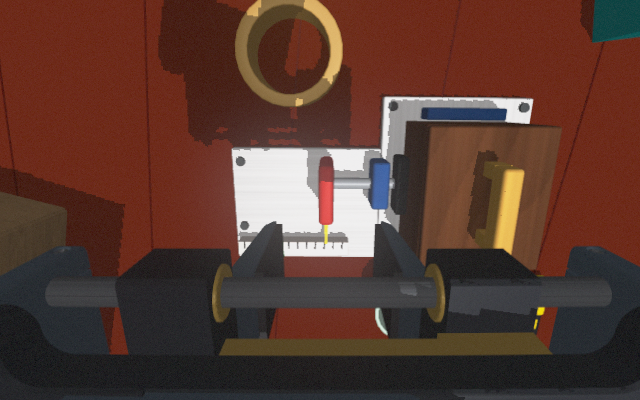

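The wrist view shows the lid down on the case. The handle's top runs from (326,157) to (326,223), centred between the fingers.

```bash
python3 - <<'E'
from h import *
import pickle
c=pickle.load(open("w5.pkl","rb"));np.set_printoptions(precision=1,suppress=True)
P=plane(c,[(326.5,158),(326.5,195)],88);print(P, "handle top-face back edge = centre -28*X; expect back x ~",532.2-28*.994)
E
python3 -m jog '[{"dx":0,"dy":0,"dz":-0.02,"wx":0,"wy":0,"wz":0,"grip":-0.1},{"dx":0.001,"dy":0,"dz":-0.03,"wx":0,"wy":0,"wz":0,"grip":-0.1},{"dx":0,"dy":0,"dz":-0.03,"wx":0,"wy":0,"wz":0,"grip":-0.1},{"dx":0,"dy":0,"dz":-0.02,"wx":0,"wy":0,"wz":0,"grip":-0.1},{"dx":0,"dy":0,"dz":-0.02,"wx":0,"wy":0,"wz":0,"grip":-0.1},{"dx":0,"dy":0,"dz":-0.015,"wx":0,"wy":0,"wz":0,"grip":-0.1},{"dx":0,"dy":0,"dz":-0.009,"wx":0,"wy":0,"wz":0,"grip":-0.1},{"dx":0,"dy":0,"dz":0,"wx":0,"wy":0,"wz":0,"grip":1},{"dx":0,"dy":0,"dz":0,"wx":0,"wy":0,"wz":0,"grip":1},{"dx":0,"dy":0,"dz":0,"wx":0,"wy":0,"wz":0,"grip":1}]' 45; python3 -m jog '[{"dx":0,"dy":0,"dz":0,"wx":0,"wy":0,"wz":0,"grip":1},{"dx":0,"dy":0,"dz":0,"wx":0,"wy":0,"wz":0,"grip":1},{"dx":0,"dy":0,"dz":0,"wx":0,"wy":0,"wz":0,"grip":1},{"dx":0,"dy":0,"dz":0,"wx":0,"wy":0,"wz":0,"grip":1}]' 45
```

```text
[[ 496.8 -118.8   88. ]
 [ 530.1 -115.1   88. ]] handle top-face back edge = centre -28*X; expect back x ~ 504.36800000000005
time_s: 13.95
ee_pos: [533.4, -113.4, 25.0]
ee_rot: [-180.0, 0.1, -173.6]
force: [-0.2, 0.7, 0.6]
gripper_width: 28.7
time_s: 14.35
ee_pos: [533.4, -115.4, 24.8]
ee_rot: [-179.8, 0.1, -173.7]
force: [0.3, -6.8, 0.6]
gripper_width: 14.3
```

```bash
python3 -m jog '[{"dx":0.0005,"dy":-0.005,"dz":0,"wx":0,"wy":0,"wz":0,"grip":1},{"dx":0.001,"dy":-0.01,"dz":0,"wx":0,"wy":0,"wz":0,"grip":1},{"dx":0.001,"dy":-0.01,"dz":0,"wx":0,"wy":0,"wz":0,"grip":1},{"dx":0.001,"dy":-0.01,"dz":0,"wx":0,"wy":0,"wz":0,"grip":1},{"dx":0.001,"dy":-0.01,"dz":0,"wx":0,"wy":0,"wz":0,"grip":1},{"dx":0.001,"dy":-0.008,"dz":0,"wx":0,"wy":0,"wz":0,"grip":1},{"dx":0.0005,"dy":-0.004,"dz":0,"wx":0,"wy":0,"wz":0,"grip":1},{"dx":0,"dy":0,"dz":0,"wx":0,"wy":0,"wz":0,"grip":1},{"dx":0,"dy":0,"dz":0,"wx":0,"wy":0,"wz":0,"grip":1},{"dx":0,"dy":0,"dz":0,"wx":0,"wy":0,"wz":0,"grip":1}]' 50
python3 - <<'E'
from h import *
import pickle
s=env.state();c=env.get_calibration("wrist"); f=env.grab_frame("wrist")[:,:,::-1].copy(); g=env.grab_frame("scene")[:,:,::-1].copy(); d=env.grab_frame("side")[:,:,::-1].copy()
for n,i in (("w6",f),("scene6",g),("side6",d)): cv2.imwrite(f"pics/{n}.png",i)
print(s["ee_pos"],s["force"],s["gripper_width"])
z=lambda i,x,y,w,h,W,H:cv2.resize(i[y:y+h,x:x+w],(W,H),interpolation=cv2.INTER_CUBIC)
cv2.imwrite("pics/c6.png",np.vstack([np.hstack([z(g,165,150,180,150,400,333),z(d,290,170,180,150,400,333)]),z(f,160,120,340,110,800,259)]))
E
```

```text
time_s: 15.35
ee_pos: [538.6, -167.1, 24.7]
ee_rot: [179.7, 0.1, -173.8]
force: [-1.2, 11.4, 4.7]
gripper_width: 14.0
[ 538.63703909 -167.14686364   24.70674436] [-1.20309912 11.40324692  4.70298811] 14.04993942934221
```

View pics/c6.png

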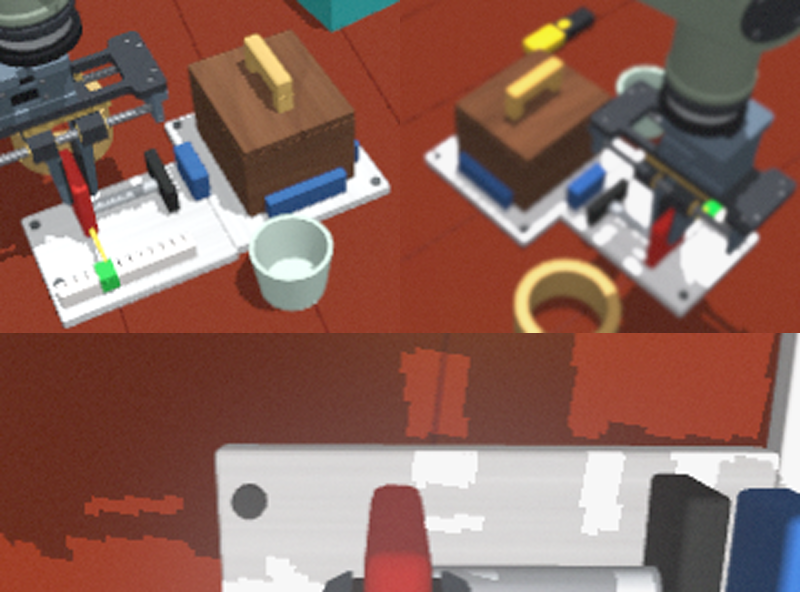

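The lid lies flush and level on the case. In scene the pointer's tip is at about (213,266) and the green clip is centred near (213,274), so the pointer sits at the near edge of the mark. I'll measure that.

Run:
```python
from h import *
np.set_printoptions(precision=1,suppress=True)
S=env.get_calibration("scene");a=np.radians(6.45);X=np.array([np.cos(a),np.sin(a),0]);Y=np.array([-X[1],X[0],0]);o=np.array([516.5,25.5,0])
for n in ("scene0","scene6"):
    f=cv2.imread(f"pics/{n}.png");h=cv2.cvtColor(f,cv2.COLOR_BGR2HSV)
    r=np.zeros(f.shape[:2],np.uint8);r[225:290,195:260]=255
    g=cv2.inRange(h,(50,120,80),(72,255,255))&r; y=cv2.inRange(h,(22,110,150),(34,255,255))&r
    G=cv2.findNonZero(g)[:,0]; Q=cv2.findNonZero(y)[:,0]
    Gp=plane(S,G,31)-o; Qp=plane(S,Q,33)-o
    i=np.argsort(Qp@X)[-4:]
    print(n,"green y",(Gp@Y).min(),(Gp@Y).max(),(Gp@Y).mean(),"x",(Gp@X).mean(),"px",G.mean(0),"ptr n",len(Q),"tip y",(Qp@Y)[i],"x",(Qp@X)[i],"all y",np.median(Qp@Y))
```

```text
scene0 green y -205.13539258655334 -190.12686230846066 -197.53942746292256 x 78.76813936357503 px [212.9 273.7] ptr n 27 tip y [-141.5 -142.5 -140.7 -141.7] x [58.5 60.8 61.8 64.1] all y -141.28580706766755
scene6 green y -205.13539258655334 -190.12686230846066 -197.56466536136824 x 78.44180062677353 px [212.9 273.6] ptr n 26 tip y [-193.1 -193.9 -193.  -193.9] x [56.3 58.6 61.9 64.2] all y -193.40364028893367
```

Both views agree that about 4.4 mm more is needed.

```bash
python3 -m jog '[{"dx":0.0002,"dy":-0.0023,"dz":0,"wx":0,"wy":0,"wz":0,"grip":1},{"dx":0.0003,"dy":-0.0022,"dz":0,"wx":0,"wy":0,"wz":0,"grip":1},{"dx":0,"dy":0,"dz":0,"wx":0,"wy":0,"wz":0,"grip":1},{"dx":0,"dy":0,"dz":0,"wx":0,"wy":0,"wz":0,"grip":1},{"dx":0,"dy":0,"dz":0,"wx":0,"wy":0,"wz":0,"grip":1},{"dx":0,"dy":0,"dz":0,"wx":0,"wy":0,"wz":0,"grip":1},{"dx":0,"dy":0,"dz":0,"wx":0,"wy":0,"wz":0,"grip":1},{"dx":0,"dy":0,"dz":0,"wx":0,"wy":0,"wz":0,"grip":1}]' 50
python3 - <<'E'
from h import *
np.set_printoptions(precision=1,suppress=True)
S=env.get_calibration("scene");a=np.radians(6.45);X=np.array([np.cos(a),np.sin(a),0]);Y=np.array([-X[1],X[0],0]);o=np.array([516.5,25.5,0])
f=env.grab_frame("scene")[:,:,::-1].copy();cv2.imwrite("pics/scene7.png",f);h=cv2.cvtColor(f,cv2.COLOR_BGR2HSV)
r=np.zeros(f.shape[:2],np.uint8);r[225:290,195:260]=255
y=cv2.inRange(h,(22,110,150),(34,255,255))&r;Q=cv2.findNonZero(y)[:,0];Qp=plane(S,Q,33)-o
print("ptr y",np.median(Qp@Y),len(Q))
cv2.imwrite("pics/c7.png",cv2.resize(f[150:310,160:350],None,fx=3.6,fy=3.6,interpolation=cv2.INTER_CUBIC))
E
```

```text
time_s: 16.3
ee_pos: [539.1, -171.3, 24.7]
ee_rot: [179.7, 0.1, -173.8]
force: [-0.4, 11.7, 5.4]
gripper_width: 13.7
ptr y -197.8186316860538 21
```

View pics/c7.png

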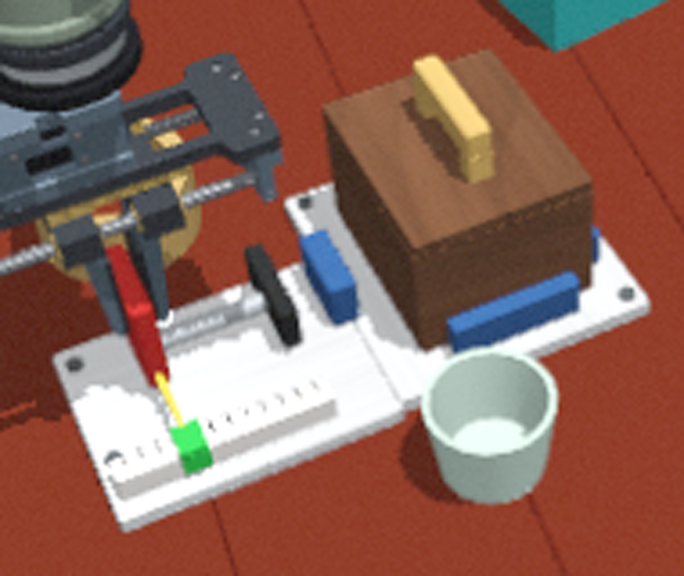

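The last view shows the pointer's tip meeting the middle of the green clip at crop (184,425). The lid is flush, the case is in its nest, and the handle is held.

```bash
python3 -c "
from workcell import env
s=env.state();print(s['time_s'],s['ee_pos'],s['gripper_width']);print(env.job_done())"
```

```text
16.35 [ 539.06862176 -171.38155563   24.72625956] 14.166690023116683
the job is handed in; nothing more can be done
None
```

The lid is on the case, down and released. The gripper is holding the handle with the pointer inside the green mark. I handed the job in at 16.35 s.

- **Lid:** It made contact at exactly the expected seated height, and the last picture shows it flush. The case is still in its nest.
- **Handle:** It is gripped at 50 N, about 14 mm open on the handle, with about 12 N of spring pull. In the scene camera the pointer is at jig y -197.8 and the mark's centre at -197.6. The wrist camera had put the mark's centre at -199.7, still well within the ±8 mm.
- **First grasp missed:** It closed on air above the bar, touching nothing. The fingertips really sit about 30 mm higher than the reported tool point, in all three cameras. I allowed for that on every grasp after it.
- **Other objects:** I did not touch the cup, tape or knife. The cup was in the last picture and looked in place. I did not measure any of the three afterwards.

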